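Snap the lid onto the food box

TASK

Close the food box: take the white lid out of its stand by its upper edge, lay it flat on the counter, top side up, and let go; then pick it up again by the ridge on its top and set it fully home on the box with its four tabs still up. Press the stiff tabs down one after another, each right against its stop, until all four have snapped flat, without leaning hard on the box, then let go; leave the box and everything else about where it is.

Things in the scene. Friction and masses are not known exactly. Their poses are not given: they have to be found in the camera images.
- lid_mid (a point): Centre of the loose white lid's panel (100 mm along lid x, 130 along lid y, 8 thick), 0.08 to 0.15 kg. Lid z points out of its top side. It starts upright in the stand, on a long edge, lid -x edge up, top facing the robot's side (lid z level, within 25 deg of world -x). This point is 10 mm up when the lid lies top up on the counter, 4 mm above box_rim when fully home on the box.
- lid_edge (a point): Middle of the lid's long -x edge (uppermost at the start, 110 mm over the counter), 50 mm from lid_mid; lid axes. The middle 60 mm of this edge, between the tabs, is clear for a pinch across the thickness: panel alone 8 mm for the first 7.5 mm, then panel and plug 14 mm (lid_mid is 4 mm from the top face, 10 mm from the plug's face).
- lid_plug (a point): Centre of the flat lower face of the plug under the lid, 10 mm from lid_mid against lid z; lid axes. The plug is 6 mm deep and enters the box mouth: 85 (lid x) x 115 mm (lid y), its lower half only 80 x 110 mm, so it has 2.5 mm play all round when home.
- lid_ridge (a point): Centre of the grip ridge on the lid's top: 14 mm (lid x) x 60 mm (lid y) x 26 mm high (lid z), 17 mm along lid z from lid_mid; same axes as the lid.
- box_rim (a point): Centre of the mouth of the grey open food box, level with the top of its rim, 60 mm above the counter. Outside 100 (x) x 130 (y) mm, walls 5 mm, so the mouth is 90 x 120 mm; 0.4 to 0.9 kg, loose, standing on the counter with some biscuits. z up; the lid fits either way round, its 130 mm side along the box's 130 mm side.
- stand: Wooden lid stand fixed to the counter; origin under its centre. Base 90 (x) x 60 (y) x 10 mm; two uprights 52 mm wide (y), 44 mm high over the counter, leave a slot 17 mm wide (along x) in which the lid stands on its long edge, 10 mm over the counter; the lid's top edge is 110 mm over the counter.
- tab1 (a joint): Hinge of the snap tab near the lid's +x +y corner: 0 rad = up (slanting up towards the edge), 0.38 rad = pressed flat, engaged. Starts between 0 and 0.06. It is stiff: about 5 N near its outer end moves it, it stays wherever it is left, and it has engaged only above 0.34 rad, hard against its rigid stop.
- tab1_top (a point): Spot to press on the upper face of tab 1 (lid +x +y corner), 3 mm from its outer end. The tab is a grey flap 21 mm (lid x) x 26 mm (lid y) x 4 mm, hinged 28 mm from the lid's middle line, its middle 45 mm to that side along lid y. Pressing down moves this spot about 6.5 mm, to 4.5 mm over the panel; it lies above the box wall.
- tab2 (a joint): Hinge of the snap tab near the lid's +x -y corner: 0 rad = up (slanting up towards the edge), 0.38 rad = pressed flat, engaged. Starts between 0 and 0.06. It is stiff: about 5 N near its outer end moves it, it stays wherever it is left, and it has engaged only above 0.34 rad, hard against its rigid stop.
- tab2_top (a point): Spot to press on the upper face of tab 2 (lid +x -y corner), 3 mm from its outer end. The tab is a grey flap 21 mm (lid x) x 26 mm (lid y) x 4 mm, hinged 28 mm from the lid's middle line, its middle 45 mm to that side along lid y. Pressing down moves this spot about 6.5 mm, to 4.5 mm over the panel; it lies above the box wall.
- tab3 (a joint): Hinge of the snap tab near the lid's -x -y corner: 0 rad = up (slanting up towards the edge), 0.38 rad = pressed flat, engaged. Starts between 0 and 0.06. It is stiff: about 5 N near its outer end moves it, it stays wherever it is left, and it has engaged only above 0.34 rad, hard against its rigid stop.
- tab3_top (a point): Spot to press on the upper face of tab 3 (lid -x -y corner), 3 mm from its outer end. The tab is a grey flap 21 mm (lid x) x 26 mm (lid y) x 4 mm, hinged 28 mm from the lid's middle line, its middle 45 mm to that side along lid y. Pressing down moves this spot about 6.5 mm, to 4.5 mm over the panel; it lies above the box wall.
- tab4 (a joint): Hinge of the snap tab near the lid's -x +y corner: 0 rad = up (slanting up towards the edge), 0.38 rad = pressed flat, engaged. Starts between 0 and 0.06. It is stiff: about 5 N near its outer end moves it, it stays wherever it is left, and it has engaged only above 0.34 rad, hard against its rigid stop.
- tab4_top (a point): Spot to press on the upper face of tab 4 (lid -x +y corner), 3 mm from its outer end. The tab is a grey flap 21 mm (lid x) x 26 mm (lid y) x 4 mm, hinged 28 mm from the lid's middle line, its middle 45 mm to that side along lid y. Pressing down moves this spot about 6.5 mm, to 4.5 mm over the panel; it lies above the box wall.
- punch: orange hole punch with a press lever, 115 x 50 mm, 70 mm high; bystander
- tumbler: frosted glass tumbler, 72 mm across, 100 mm high, open top; bystander; origin at its foot
- tin: silver aluminium pencil tin, empty, 72 mm across, 95 mm high; bystander; origin at its foot
- tray: bamboo desk tray 180 x 90 mm, 22 mm high, fixed to the counter; bystander
- marker1: capped blue marker, 125 mm long, lying in a groove of the tray; bystander
- marker2: capped blue marker, 125 mm long, lying in a groove of the tray; bystander
- marker3: capped blue marker, 125 mm long, lying in a groove of the tray; bystander
There are look-alikes about, which are no part of the job. Of the things shaped like the part that bears lid_mid, the white one is meant. What is shaped like the part that bears box_rim but green is not meant.

How it is judged:
On the way, in this order (a step that is already met when the one before it is completed fails the run):
1. the lid lies flat on the counter, top up, let go (angle between lid_mid's own z axis and vertical below 0.08 rad and height (world z) of lid_mid below 0.015 m and contact force between the fingers and lid below 0.1 N), for 0.2 s.
2. the lid is fully home on the box, all four tabs still up (angle between lid_mid's own z axis and vertical below 0.08 rad and z of lid_mid in the frame of box_rim between 0 and 0.006 m and horizontal distance between lid_mid and box_rim below 0.008 m and angle between the x axis of lid_mid and the x axis of box_rim, either way round below 0.12 rad and value of joint each of tab1, tab2, tab3, tab4 below 0.15 rad), for 0.2 s.
At the end, for the whole second after the job is handed in: The box stands upright on the counter at rest; the lid is home on it (lid_mid less than 6 mm above the rim, within 8 mm sideways, turned less than 0.12 rad, tilted less than 0.08 rad) and all four tabs are snapped flat (each joint above 0.34 rad) (angle between lid_mid's own z axis and vertical below 0.08 rad and z of lid_mid in the frame of box_rim between 0 and 0.006 m and horizontal distance between lid_mid and box_rim below 0.008 m and angle between the x axis of lid_mid and the x axis of box_rim, either way round below 0.12 rad and value of joint each of tab1, tab2, tab3, tab4 above 0.34 rad and linear speed of box below 0.02 m/s and angle between box_rim's own z axis and vertical below 0.05 rad and height (world z) of box_rim below 0.065 m); the robot touches nothing.
It fails at once if the lid is pressed on the box with more than 100 N (contact force between lid and box above 100 N).
It fails at once if the box is pushed more than 40 mm (distance of box_rim from where it was at the start of the episode above 0.04 m).
It fails at once if a bystander is moved by more than 30 mm (distance of any of punch, tumbler, tin, marker1, marker2, marker3 from where it was at the start of the episode above 0.03 m).
It also fails if it takes over 72 s, if anything falls off the work surface, if the arm or the gripper's body presses on something with over 40 N, if the wrist force passes 120 N, or if a joint passes its speed limit or range.

ROBOT

A 7-joint arm with a two-finger parallel gripper is mounted at the origin on the work surface. World frame = base frame: x ahead of the robot, y to its left, z up, the work surface at z = 0. Lengths are in m, angles in rad, forces in N, time in s.
With the tool pointing down it reaches from about 0.4 to 0.85 m from the base axis. Payload 4.5 kg.
Tool frame: the origin (TCP) lies between the finger pads; the fingertips stand 11 mm ahead of it and the grasp point (between the pads) lies 8 mm behind it (r.tip_reach is the distance from the TCP to the fingertips, in m); x points along the fingers, y is the direction in which the jaws open and shut, and the axes are right-handed (so a half turn about x gives the same grasp; the last joint's range is limited). The gripper opens to 88 mm and grips with 3 to 60 N. Pads are 18 mm wide; open, the fingers measure 123 mm over their backs; the gripper's body (75 mm by 187 mm) begins 45 mm behind the grasp point.
Start: joints at [1.345, 0.689, -0.195, 1.565, 0.157, 0.902, -0.215], TCP at [0.161, -0.604, 0.25] pointing down, gripper open.
Joint ranges: [-3.01, 3.01], [-0.46, 2.08], [-1.47, 1.51], [0.13, 2.56], [-1, 4.14], [0.04, 2.09], [-2.66, 2.66]. Speed limits (rad/s): [2.57, 2.57, 3.14, 3.14, 3.14, 3.14, 3.14].

INTERFACE

Orientations are given as a unit quaternion [x, y, z, w].
In Python, from plant import r gives the robot as it stands.
- The arm moves only by the tool drive_tool, never from a script. Its argument "deltas" is a list of rows, each a list of 3 entries, a list of its own where there are three numbers: the turn, a rotation vector about the tool's x, y, z in degrees, then the shift along the tool's x, y, z in cm, then the finger opening in cm, from 0 to 8.81. A call has 1 to 12 rows; each row shifts and turns the commanded pose from where the row before left it, along the tool's axes as they then stand; what a row does not reach is not made up. A row lasts 1/12 s, in which the tool goes at most 41.7 mm and 7.16 degrees, less where a joint would pass 70% of its speed; a pose out of reach is approached as far as the arm can. A call is refused whole if a number of a shift passes 4.17 or a number of a turn 7.16, either way. A call with a gripper value outside its range is refused whole. The fingers move at their own pace and stop on an object; "force" is the grip in N (left out, the last holds). Time passes only in rows, so rows that do not move let the fingers close. It gives the time, the measured TCP pose, the force and the opening at its end, in the units of the state.
- r.get_state(): the state, without advancing time (a new reading comes with each control period).
- r.snapshot(name): name is "scene" or "top" or "wrist"; returns a dict with "color" (400x640x3 uint8, red, green, blue), "fov_y" (degrees; the focal length in pixels is half the picture's height over the tangent of half this angle, whatever the lens; pixels are square), "cx", "cy" (the principal point, pixels), "k1" (the pictures are not rectified: a ray, as slopes to the right and down, at radius r is drawn at 1 + k1 r^2 times it, then the intrinsics apply), "extrinsics" (4x4, takes a point from world to camera coordinates); the wrist camera has in their place "tool_from_camera" (4x4, takes a point from camera to tool coordinates, whose origin is the TCP and whose axes are the tool frame's). Camera axes: x right, y up, looking along -z (the intrinsics and any distortion apply to the point x, -y, -z); pixel columns grow to the right and rows downward; lengths in m; the calibration is good to about 2 mm. A picture is of the moment at which its call begins: read the wrist's pose just before it. There is no depth.
- r.finish_job(): hands the job in, once; it reports no verdict.
The state is a dict: "clock": time; "q": joint angles; "qd": joint speeds; "joint_torque": joint torques, N m; "tool_pos": TCP position; "eef_rot": TCP orientation; "contact_force": force on the tool from outside, world axes, zero at the start; "moment": the same for the moment, N m; "opening": opening from 0.0 (shut) to 1.0 (fully open).
Only numpy, scipy, OpenCV 4.12 (cv2) and the standard library are available. Lean on these libraries where they do the work, as an engineer would, in place of code of your own. Each camera call takes 0.05 s, during which the arm holds its last target. There are 200 camera calls.

## Working session

There is one attempt and no reset: what is moved stays moved. The work goes in short steps, Python scripts to look and compute and a tool call to move; the robot and the scene stay as the last step left them, time stands still between calls to the robot, and variables do not carry over. Pictures are saved under pics/ and viewed, about 8 in all and at most 12, crops included, and the job is handed in when it is done.

Besides the shell and the picture viewer there is one more tool, called after "Emit:" as name(argument=value, ...) on one line, values as JSON. drive_tool: Moves the arm, as the interface text tells. Its arguments: {"type":"object","properties":{"deltas":{"type":"array","items":{"type":"array"}},"force":{"type":"number"}},"required":["deltas"]}

```bash
ls; mkdir -p pics; python3 - <<'E'
from plant import r
import cv2,numpy as np
s=r.get_state();print({k:np.round(v,3).tolist() for k,v in s.items()})
for n in("scene","top"):
    d=r.snapshot(n);cv2.imwrite(f"pics/{n}0.png",d["color"][:,:,::-1])
    np.savez(f"pics/{n}0.npz",**d);print(n,d["fov_y"],d["cx"],d["cy"],d["k1"],np.round(d["extrinsics"],3).tolist())
a=cv2.imread("pics/scene0.png");b=cv2.imread("pics/top0.png")
cv2.imwrite("pics/both0.png",cv2.resize(np.vstack([a,b]),(480,600)))
d=r.snapshot("wrist");print(np.round(d["tool_from_camera"],3).tolist(),d["fov_y"],d["cx"],d["cy"],d["k1"])
E
```

```text
pics
{'clock': 0.0, 'q': [1.345, 0.69, -0.195, 1.566, 0.157, 0.903, -0.215], 'qd': [-0.001, 0.0, -0.002, -0.0, -0.001, -0.001, -0.001], 'joint_torque': [-0.0, -52.756, -1.267, -15.343, -0.053, 0.007, 0.0], 'tool_pos': [0.16, -0.603, 0.249], 'eef_rot': [-0.701, -0.092, 0.701, -0.091], 'contact_force': [-0.03, -0.209, 0.048], 'moment': [-0.042, 0.008, -0.042], 'opening': 1.0}
scene 43.11934350093887 317.1847665659814 191.95436282058702 -0.16250251364446944 [[0.807, 0.59, 0.011, -0.448], [-0.412, 0.55, 0.726, 0.166], [0.422, -0.591, 0.687, -1.588], [0.0, 0.0, 0.0, 1.0]]
top 50.0920633204767 319.85983520313516 208.05382922717416 -0.10196621592461604 [[0.024, -0.999, -0.032, -0.003], [0.983, 0.017, 0.183, -0.566], [-0.182, -0.036, 0.983, -1.109], [0.0, 0.0, 0.0, 1.0]]
[[-0.001, 0.297, -0.955, -0.134], [1.0, -0.0, -0.001, -0.001], [-0.001, -0.955, -0.297, -0.077], [0.0, 0.0, 0.0, 1.0]] 61.21052357823964 317.90371763250863 198.8701930997132 0.0056084655300328405
```

View pics/top0.png

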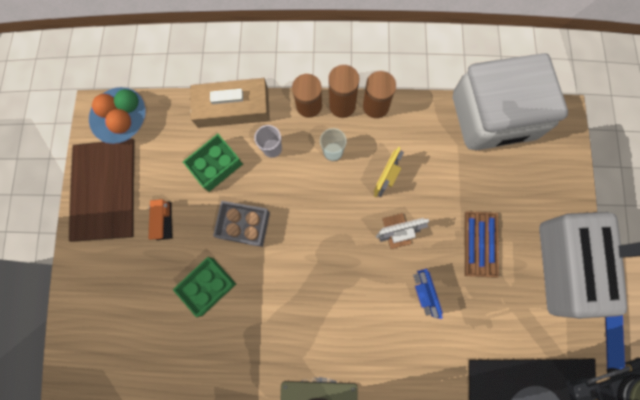

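View pics/scene0.png

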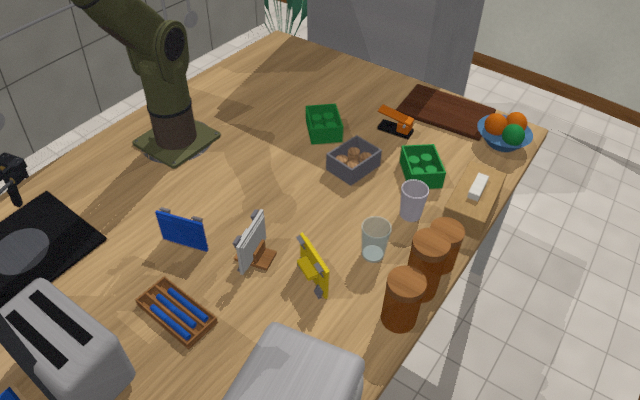

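The white lid in the stand is at about (403,231) in the top view and (251,242) in the scene view. The blue lid (428,293) and yellow lid (390,171) have the wrong colour. The grey box is at top (242,224), scene (354,160). The two green boxes, (212,162) and (205,287), are not meant. I'll confirm this in one crop and measure.

```bash
cat > h.py <<'E'
import numpy as np, cv2
from scipy.spatial.transform import Rotation as R
def load(n): return dict(np.load(n))
def cam2w(d,s=None):
    if "extrinsics" in d: return np.linalg.inv(d["extrinsics"])
    T=np.eye(4);T[:3,:3]=R.from_quat(d["rot"]).as_matrix();T[:3,3]=d["pos"];return T@d["tool_from_camera"]
def K(d):
    f=200/np.tan(np.radians(d["fov_y"])/2);return np.array([[f,0,d["cx"]],[0,f,d["cy"]],[0,0,1]])
def rays(d,px):
    p=cv2.undistortPoints(np.array(px,float).reshape(-1,1,2),K(d),np.array([float(d["k1"]),0,0,0])).reshape(-1,2)
    T=cam2w(d);v=np.c_[p[:,0],-p[:,1],-np.ones(len(p))]@T[:3,:3].T;return T[:3,3],v
def on_z(d,px,z):
    o,v=rays(d,px);return o+v*((z-o[2])/v[:,2])[:,None]
def proj(d,P):
    T=np.linalg.inv(cam2w(d));c=np.atleast_2d(P)@T[:3,:3].T+T[:3,3]
    return cv2.projectPoints(np.c_[c[:,0],-c[:,1],-c[:,2]],np.zeros(3),np.zeros(3),K(d),np.array([float(d["k1"]),0,0,0]))[0].reshape(-1,2)
def tri(d1,p1,d2,p2):
    o1,v1=rays(d1,[p1]);o2,v2=rays(d2,[p2]);v1=v1[0];v2=v2[0]
    t=np.linalg.lstsq(np.c_[v1,-v2],o2-o1,rcond=None)[0];a=o1+t[0]*v1;b=o2+t[1]*v2
    return (a+b)/2,np.linalg.norm(a-b)
def wrist(name):
    from plant import r
    s=r.get_state();d=dict(r.snapshot("wrist"));d["pos"]=s["tool_pos"];d["rot"]=s["eef_rot"]
    np.savez(f"pics/{name}.npz",**d);cv2.imwrite(f"pics/{name}.png",d["color"][:,:,::-1]);return d
def tool(s):
    M=R.from_quat(s["eef_rot"]).as_matrix()
    return "t %.2f pos %s x %s y %s F %s op %.3f"%(s["clock"],np.round(s["tool_pos"],4),np.round(M[:,0],3),np.round(M[:,1],3),np.round(s["contact_force"],1),s["opening"])
E
python3 - <<'E'
from h import *
t=load("pics/top0.npz");s=load("pics/scene0.npz")
c=lambda d,x,y,w,h:cv2.resize(np.ascontiguousarray(d["color"][y:y+h,x:x+w,::-1]),(400,300),interpolation=cv2.INTER_CUBIC)
cv2.imwrite("pics/crop0.png",np.vstack([np.hstack([c(t,363,200,80,60),c(t,202,194,80,60)]),np.hstack([c(s,205,197,100,75),c(s,312,123,88,66)])]))
print("rough lid",on_z(t,[(378,233),(428,220),(403,228)],.11),"box",on_z(t,[(242,224)],.06))
for n,p in dict(tumbler=(333,135),tin=(268,130),yellow=(390,171),blue=(428,293),punch=(160,220),green=(212,162)).items(): print(n,on_z(t,[p],.05)[0].round(3))
E
```

```text
rough lid [[ 0.49347693 -0.1430063   0.11      ]
 [ 0.52918041 -0.2711477   0.11      ]
 [ 0.50742955 -0.20675606  0.11      ]] box [[0.51710257 0.21764333 0.06      ]]
tumbler [ 0.776 -0.023  0.05 ]
tin [0.789 0.161 0.05 ]
yellow [ 0.674 -0.182  0.05 ]
blue [ 0.344 -0.281  0.05 ]
punch [0.525 0.452 0.05 ]
green [0.693 0.316 0.05 ]
```

View pics/crop0.png

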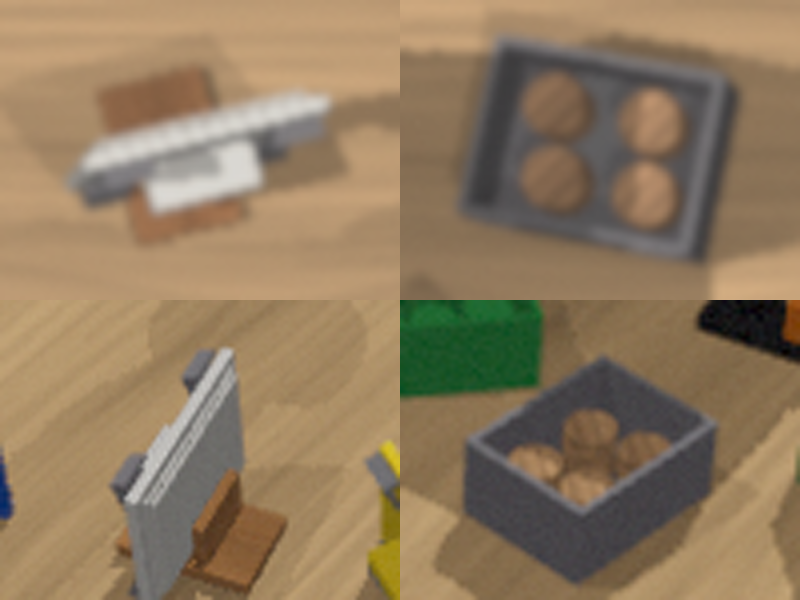

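The crop shows the white lid (panel edge from px (379,233) to (429,220), 133 mm long at z = 0.11, which fits) with its ridge towards the robot. It also shows the grey box with biscuits. Next I'll work out the approach move.

```bash
cat >> h.py <<'E'
def go(P,Y,X=(0,0,-1)):
    "print turn (deg, tool axes) and then shift (cm, in the axes after that turn / before it) to reach TCP P with tool x=X, tool y~Y"
    from plant import r
    s=r.get_state();M=R.from_quat(s["eef_rot"]).as_matrix();print(tool(s))
    X=np.array(X,float);X/=np.linalg.norm(X);Y=np.array(Y,float);Y-=X*(X@Y);Y/=np.linalg.norm(Y)
    G=np.c_[X,Y,np.cross(X,Y)];D=np.array(P)-s["tool_pos"]
    print("turn",np.degrees(R.from_matrix(M.T@G).as_rotvec()).round(2),"shift before",(M.T@D*100).round(2),"after",(G.T@D*100).round(2))
E
python3 - <<'E'
from h import *
y=np.array([-.963,-.268,0])
go([.508,-.207,.25],y);go([.508,-.207,.25],-y)
E
```

```text
t 0.15 pos [ 0.1604 -0.6036  0.2491] x [-0.     0.001 -1.   ] y [ 0.257 -0.966 -0.001] F [ 0.1 -0.5 -0.3] op 1.000
turn [8.934e+01 7.000e-02 6.000e-02] shift before [ -0.05 -29.4  -43.78] after [ -0.09 -44.12  28.89]
t 0.15 pos [ 0.1604 -0.6036  0.2491] x [-0.     0.001 -1.   ] y [ 0.257 -0.966 -0.001] F [ 0.1 -0.5 -0.3] op 1.000
turn [-9.066e+01 -6.000e-02  7.000e-02] shift before [ -0.05 -29.4  -43.78] after [ -0.09  44.12 -28.89]
```

Emit:
drive_tool(deltas=[[[0,0,0],[-0.3,-1.8,-2.7],8.8],[[0,0,0],[-0.3,-1.8,-2.7],8.8],[[0,0,0],[-0.3,-1.8,-2.7],8.8],[[0,0,0],[-0.3,-1.8,-2.7],8.8],[[0,0,0],[-0.3,-1.8,-2.7],8.8],[[0,0,0],[-0.3,-1.8,-2.7],8.8],[[0,0,0],[-0.3,-1.8,-2.7],8.8],[[0,0,0],[-0.3,-1.8,-2.7],8.8],[[0,0,0],[-0.3,-1.8,-2.7],8.8],[[0,0,0],[-0.3,-1.8,-2.7],8.8],[[0,0,0],[0,-1.8,-2.7],8.8],[[0,0,0],[0,-1.8,-2.7],8.8]])

```text
clock: 1.15
tool_pos: [0.419, -0.3107, 0.2798]
eef_rot: [0.701, 0.092, -0.701, 0.092]
contact_force: [0.4, 0.0, 0.1]
opening: 0.998
```

Emit:
drive_tool(deltas=[[[-7,0,0],[0,-1.8,-2.7],8.8],[[-7,0,0],[0,-1.5,-2.4],8.8],[[-7,0,0],[0,-1,-2],8.8],[[-7,0,0],[0,0,-1.5],8.8],[[-7,0,0],[0,0,0],8.8],[[-7,0,0],[0,0,0],8.8],[[-7,0,0],[0,0,0],8.8],[[-7,0,0],[0,0,0],8.8],[[-7,0,0],[0,0,0],8.8],[[-7,0,0],[0,0,0],8.8],[[-7,0,0],[0,0,0],8.8],[[-7,0,0],[0,0,0],8.8]])

```text
clock: 2.15
tool_pos: [0.4809, -0.2377, 0.2795]
eef_rot: [0.458, 0.539, -0.458, 0.538]
contact_force: [0.6, 0.7, -0.4]
opening: 0.999
```

```bash
python3 - <<'E'
from h import *
go([.508,-.207,.26],np.array([.963,.268,0]))
d=wrist("w1")
print(proj(d,[[.508,-.207,.11],[.476,-.143,.11]]))
E
```

```text
t 2.15 pos [ 0.4809 -0.2377  0.2795] x [-0.001 -0.    -1.   ] y [ 0.987  0.16  -0.001] F [ 0.6  0.7 -0.4] op 0.999
turn [-6.33 -0.01  0.03] shift before [ 1.95  3.17 -2.6 ] after [ 1.95  3.43 -2.23]
[[352.98982924 153.3374009 ]
 [330.2620154   72.6914339 ]]
```

Emit:
drive_tool(deltas=[[[-6.3,0,0],[0,0,0],8.8],[[0,0,0],[0.7,1.2,-0.8],8.8],[[0,0,0],[0.7,1.2,-0.8],8.8],[[0,0,0],[0.6,1.0,-0.6],8.8],[[0,0,0],[0,0,0],8.8],[[0,0,0],[0,0,0],8.8]])

```text
clock: 2.7
tool_pos: [0.508, -0.2072, 0.2594]
eef_rot: [0.429, 0.562, -0.43, 0.561]
contact_force: [-0.4, 1.1, -0.3]
opening: 1.001
```

```bash
python3 - <<'E'
from h import *
go([.508,-.207,.26],np.array([.963,.268,0]))
d=wrist("w2")
print(proj(d,[[.508,-.207,.11],[.491,-.143,.11],[.525,-.271,.11]]))
E
```

```text
t 2.70 pos [ 0.508  -0.2072  0.2594] x [-0.001  0.    -1.   ] y [ 0.965  0.262 -0.001] F [-0.4  1.1 -0.3] op 1.001
turn [-0.39 -0.02  0.06] shift before [-0.06  0.   -0.02] after [-0.06  0.   -0.02]
[[317.98106308 186.73161244]
 [318.44390385 107.91236088]
 [317.57642576 255.63965078]]
```

View pics/w2.png

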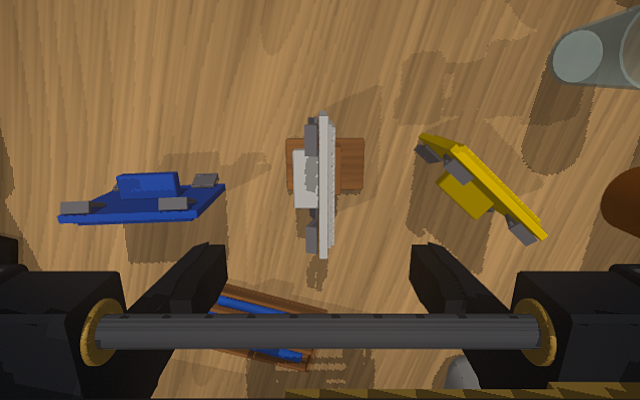

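Wrist view: the panel's top edge runs from (323,113) to (323,258), with the plug just right of it and the tabs and ridge on the left. That is upright, as expected. The grip will go 20 mm below the edge.

```bash
python3 - <<'E'
from h import *
d=load("pics/w2.npz")
im=d["color"].astype(int);
for row in (125,150,235,250):
    print(row,[tuple(im[row,c]) for c in range(306,342,2)])
P=on_z(d,[(323.5,113.5),(323.5,258)],.11);print(P,np.linalg.norm(P[1]-P[0]),P.mean(0))
M=R.from_quat(d["rot"]).as_matrix();print("tool frame",((P-d["pos"])@M*100).round(2))
E
```

```text
125 [(np.int64(95), np.int64(91), np.int64(91)), (np.int64(93), np.int64(89), np.int64(91)), (np.int64(97), np.int64(92), np.int64(92)), (np.int64(96), np.int64(91), np.int64(91)), (np.int64(93), np.int64(88), np.int64(87)), (np.int64(80), np.int64(75), np.int64(75)), (np.int64(87), np.int64(77), np.int64(67)), (np.int64(182), np.int64(177), np.int64(170)), (np.int64(177), np.int64(172), np.int64(163)), (np.int64(177), np.int64(171), np.int64(163)), (np.int64(183), np.int64(177), np.int64(169)), (np.int64(153), np.int64(148), np.int64(142)), (np.int64(158), np.int64(153), np.int64(146)), (np.int64(124), np.int64(121), np.int64(115)), (np.int64(133), np.int64(110), np.int64(85)), (np.int64(124), np.int64(95), np.int64(60)), (np.int64(123), np.int64(95), np.int64(62)), (np.int64(125), np.int64(97), np.int64(63))]
150 [(np.int64(99), np.int64(94), np.int64(95)), (np.int64(101), np.int64(96), np.int64(96)), (np.int64(101), np.int64(95), np.int64(96)), (np.int64(103), np.int64(97), np.int64(97)), (np.int64(101), np.int64(96), np.int64(97)), (np.int64(91), np.int64(86), np.int64(87)), (np.
[... 1698 characters left out ...]
(np.int64(167), np.int64(164), np.int64(157)), (np.int64(173), np.int64(168), np.int64(160)), (np.int64(173), np.int64(169), np.int64(160)), (np.int64(180), np.int64(175), np.int64(168)), (np.int64(135), np.int64(104), np.int64(68)), (np.int64(152), np.int64(118), np.int64(75)), (np.int64(154), np.int64(120), np.int64(77)), (np.int64(164), np.int64(127), np.int64(82)), (np.int64(167), np.int64(129), np.int64(85)), (np.int64(165), np.int64(128), np.int64(82)), (np.int64(155), np.int64(121), np.int64(77))]
[[ 0.49613184 -0.14616332  0.11      ]
 [ 0.53094968 -0.27189325  0.11      ]] 0.13046185893194695 [ 0.51354076 -0.20902828  0.11      ]
tool frame [[14.95  0.46 -6.2 ]
 [14.94  0.53  6.85]]
```

Emit:
drive_tool(deltas=[[[0,0,0],[2.0,0.4,0.15],8.8],[[0,0,0],[2.5,0.4,0.15],7],[[0,0,0],[2.5,0,0],6],[[0,0,0],[2.5,0,0],5],[[0,0,0],[2.5,0,0],5],[[0,0,0],[2.0,0,0],5],[[0,0,0],[1.2,0,0],5],[[0,0,0],[0.6,0,0],5],[[0,0,0],[0,0,0],3],[[0,0,0],[0,0,0],1],[[0,0,0],[0,0,0],0.5],[[0,0,0],[0,0,0],0.5]], force=30)

```text
clock: 3.75
tool_pos: [0.5174, -0.2087, 0.1028]
eef_rot: [0.43, 0.561, -0.429, 0.562]
contact_force: [-0.2, 0.7, -0.1]
opening: 0.288
```

Emit:
drive_tool(deltas=[[[0,0,0],[0,0,0],0.5],[[0,0,0],[0,0,0],0.5],[[0,0,0],[0,0,0],0.5],[[0,0,0],[0,0,0],0.5]])

```text
clock: 4.08
tool_pos: [0.5173, -0.2085, 0.1024]
eef_rot: [0.43, 0.561, -0.429, 0.562]
contact_force: [-0.1, -0.0, 4.7]
opening: 0.151
```

Emit:
drive_tool(deltas=[[[0,0,0],[-0.5,0,0],0.5],[[0,0,0],[-1.5,0,0],0.5],[[0,0,0],[-2.5,0,0],0.5],[[0,0,0],[-2.5,0,0],0.5],[[0,0,0],[-2.5,0,0],0.5],[[0,0,0],[-2.0,0,-0.5],0.5],[[0,0,0],[-0.5,0.2,-1.5],0.5],[[0,0,0],[0,0.2,-2],0.5],[[0,0,0],[0,0.2,-2],0.5],[[0,0,0],[0,0.2,-2],0.5],[[0,0,0],[0,0.2,-2],0.5],[[0,0,0],[0,0.2,-2],0.5]])

```text
clock: 5.08
tool_pos: [0.4955, -0.0873, 0.2208]
eef_rot: [0.429, 0.563, -0.429, 0.561]
contact_force: [0.8, 0.8, -1.6]
opening: 0.153
```

Emit:
drive_tool(deltas=[[[0,0,0],[0,0.2,-2],0.5],[[0,0,0],[0,0.2,-2],0.5],[[0,0,0],[0,0,-2],0.5],[[0,0,0],[0,0,-1],0.5],[[0,0,-4],[0,0,0],0.5],[[0,0,-6],[0,0,0],0.5],[[0,0,-6],[0,0,0],0.5],[[0,0,-6],[0,0,0],0.5],[[0,0,-6],[0,0,0],0.5],[[0,0,-6],[0,0,0],0.5],[[0,0,-6],[0,0,0],0.5],[[0,0,-6],[0,0,0],0.5]])

```text
clock: 6.08
tool_pos: [0.4826, -0.0204, 0.2213]
eef_rot: [0.174, 0.685, -0.616, 0.348]
contact_force: [0.6, -0.4, -1.5]
opening: 0.154
```

```bash
python3 - <<'E'
from h import *
from plant import r
s=r.get_state();print(tool(s),np.round(s["q"],2))
th=np.radians(43);u=np.array([.965,.262,0])
go([.48,-.02,.072],np.r_[u[:2]*np.sin(th),-np.cos(th)],np.r_[-u[:2]*np.cos(th),-np.sin(th)])
d=r.snapshot("scene");cv2.imwrite("pics/s1.png",d["color"][:,:,::-1]);np.savez("pics/s1.npz",**d)
E
```

```text
t 6.08 pos [ 0.4826 -0.0204  0.2213] x [-0.697 -0.19  -0.691] y [ 0.667  0.181 -0.722] F [ 0.6 -0.4 -1.5] op 0.154 [ 0.1   0.97 -0.46  1.39  0.32  1.69 -0.18]
t 6.08 pos [ 0.4826 -0.0204  0.2213] x [-0.697 -0.19  -0.691] y [ 0.667  0.181 -0.722] F [ 0.6 -0.4 -1.5] op 0.154
turn [-0.01  0.04 -0.74] shift before [10.5  10.62 -0.11] after [10.36 10.76 -0.1 ]
```

View pics/s1.png

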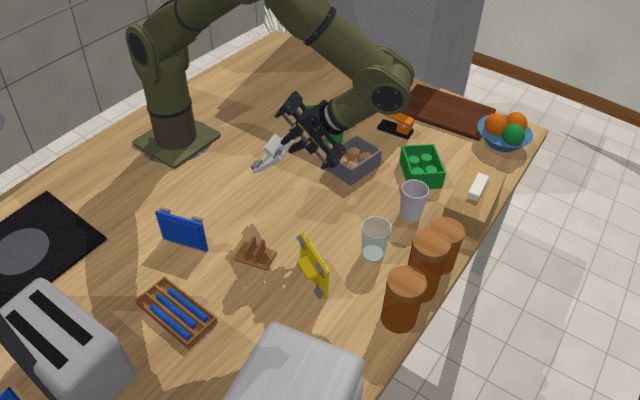

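Picture 5: the lid is in the gripper at about (272,153), tilted top-up, and the stand (256,253) is empty. Now I'll lower it until the lower edge nearly touches the counter.

Emit:
drive_tool(deltas=[[[0,0,0],[0.8,0.8,0],0.5],[[0,0,0],[1.6,1.6,0],0.5],[[0,0,0],[1.6,1.6,0],0.5],[[0,0,0],[1.6,1.6,0],0.5],[[0,0,0],[1.6,1.6,0],0.5],[[0,0,0],[1.6,1.6,0],0.5],[[0,0,0],[1.0,1.1,0],0.5],[[0,0,0],[0.6,0.7,0],0.5],[[0,0,0],[0,0,0],0.5],[[0,0,0],[0,0,0],0.5]])

```text
clock: 6.97
tool_pos: [0.4814, -0.021, 0.0737]
eef_rot: [0.176, 0.685, -0.615, 0.349]
contact_force: [-0.6, -0.4, -0.8]
opening: 0.157
```

```bash
python3 - <<'E'
from h import *
from plant import r
s=r.get_state();print(tool(s),np.round(s["q"],2))
E
```

```text
t 6.97 pos [ 0.4814 -0.021   0.0737] x [-0.694 -0.188 -0.695] y [ 0.671  0.182 -0.719] F [-0.6 -0.4 -0.8] op 0.157 [ 0.09  1.17 -0.43  1.41  0.4   1.48 -0.22]
```

Emit:
drive_tool(deltas=[[[0,0,0],[0.3,0.3,0],0.5],[[0,0,0],[0.25,0.25,0],0.5],[[0,0,0],[0,0,0],0.5],[[0,0,0],[0,0,0],2.0],[[0,0,0],[0,0,0],2.6],[[0,0,0],[0,0,0],2.6],[[0,0,0],[-1.0,0,0],2.6],[[0,0,0],[-2,0,0],2.6],[[0,0,0],[-2,0,0],2.6],[[0,0,0],[-2,0,0],2.6],[[0,0,0],[-2,0,0],2.6],[[0,0,0],[0,0,0],2.6]])

```text
clock: 7.97
tool_pos: [0.547, -0.0024, 0.1304]
eef_rot: [0.179, 0.684, -0.614, 0.351]
contact_force: [-0.0, -0.5, -0.5]
opening: 0.295
```

Emit:
drive_tool(deltas=[[[0,0,4],[-2,0,0],4],[[0,0,6],[-2,0,0],4],[[0,0,6],[-2,0,0],4],[[0,0,6],[-2,0,0],4],[[0,0,6],[-1,0,0],4],[[0,0,6],[0,0,0],4],[[0,0,6],[0,0,0],4],[[0,0,6],[0,0,0],4]])

```text
clock: 8.63
tool_pos: [0.5949, 0.0099, 0.2001]
eef_rot: [0.431, 0.561, -0.428, 0.563]
contact_force: [0.2, 0.1, -1.2]
opening: 0.455
```

```bash
python3 - <<'E'
from h import *
go([.45,-.02,.25],np.array([.963,.268,0]))
d=wrist("w3")
print(proj(d,[[.45,-.02,.01]]))
E
```

```text
t 8.63 pos [0.5949 0.0099 0.2001] x [ 0.005  0.002 -1.   ] y [0.965 0.262 0.006] F [ 0.2  0.1 -1.2] op 0.455
turn [-0.36 -0.02 -0.32] shift before [ -5.07 -14.74  -0.91] after [ -4.99 -14.76  -1.  ]
[[165.02341539 167.04893444]]
```

View pics/w3.png

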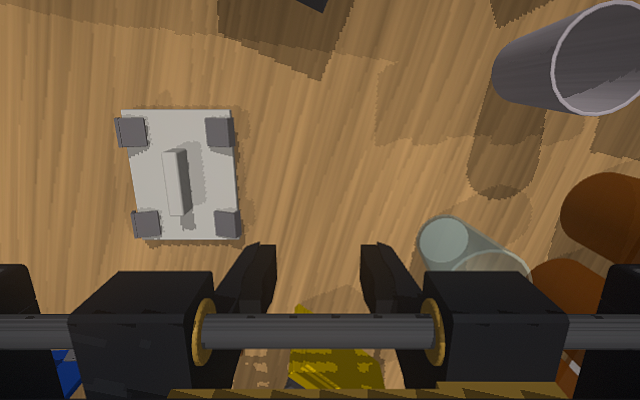

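Picture 6: the lid lies flat, top up. Its panel corners are at about (122,110), (235,110), (241,240) and (151,240), and the ridge is at (176,183). I'll measure its pose from the white mask.

```bash
cat >> h.py <<'E'
def white_rect(d,z,roi):
    x0,y0,x1,y1=roi;hsv=cv2.cvtColor(d["color"],cv2.COLOR_RGB2HSV);m=np.zeros(hsv.shape[:2],np.uint8)
    m[y0:y1,x0:x1]=((hsv[...,1]<45)&(hsv[...,2]>125)).astype(np.uint8)[y0:y1,x0:x1]*255
    m=cv2.morphologyEx(m,cv2.MORPH_OPEN,np.ones((3,3)))
    c=max(cv2.findContours(m,cv2.RETR_EXTERNAL,cv2.CHAIN_APPROX_NONE)[0],key=cv2.contourArea).reshape(-1,2)
    P=on_z(d,c,z)[:,:2]*1000
    q=cv2.minAreaRect(P.astype(np.float32));return q,cv2.boxPoints(q)
E
python3 - <<'E'
from h import *
d=load("pics/w3.npz")
q,b=white_rect(d,.014,(80,80,290,260));print(q,b)
c=np.array(q[0])/1000
go([c[0],c[1],.21],np.array([.965,.262,0]))
print(on_z(d,[(182,183)],.04))
t=load("pics/top0.npz")
# box rim outer corners read off the crop (x202+u/5,y194+v/5): far-left, far-right, near-right, near-left
px=[(202+u/5,194+v/5) for u,v in((498,38),(738,80),(698,255),(462,208))]
px=[(p[0]-80,p[1]) for p in px]
B=on_z(t,px,.06);print("box",B,B.mean(0),[np.linalg.norm(B[i]-B[i-1]) for i in range(4)])
E
```

```text
((469.7232666015625, -24.85608673095703), (98.99241638183594, 129.3587188720703), 15.26353931427002) [[ 404.9456     24.511385]
 [ 439.00046  -100.284225]
 [ 534.501     -74.22356 ]
 [ 500.44608    50.572052]]
t 8.68 pos [0.5896 0.0083 0.1993] x [ 0.002  0.    -1.   ] y [0.965 0.263 0.002] F [-4.8 -1.9 -0.8] op 0.457
turn [ 0.06  0.03 -0.14] shift before [ -1.1  -12.44   0.05] after [ -1.07 -12.44   0.06]
[[ 0.47800719 -0.02091739  0.04      ]]
box [[0.5778427  0.27779442 0.06      ]
 [0.55686924 0.1442075  0.06      ]
 [0.46153138 0.16154395 0.06      ]
 [0.48389815 0.29154821 0.06      ]] [0.52003536 0.21877352 0.06      ] [np.float64(0.0949460082606463), np.float64(0.13522334048247384), np.float64(0.09690129030960652), np.float64(0.13191428977980785)]
```

Emit:
drive_tool(deltas=[[[0,0,0],[0,-1.2,0],4.5],[[0,0,0],[0,-2.5,0],4.5],[[0,0,0],[0,-2.5,0],4.5],[[0,0,0],[0,-2.5,0],4.5],[[0,0,0],[0,-2.5,0],4.5],[[0,0,0],[0,-1.2,0],4.5],[[0,0,0],[0,0,0],4.5],[[0,0,0],[0,0,0],4.5]])

```text
clock: 9.35
tool_pos: [0.476, -0.0227, 0.1994]
eef_rot: [0.429, 0.562, -0.43, 0.562]
contact_force: [0.7, -0.1, 0.5]
opening: 0.513
```

```bash
python3 - <<'E'
from h import *
d=wrist("w4")
q,b=white_rect(d,.014,(200,40,440,240));print(q,b)
c=np.array(q[0])/1000
go([c[0],c[1],.029],b[2]-b[1] if False else np.array([.965,.262]+[0]))
E
```

```text
((469.2369079589844, -24.739212036132812), (99.49081420898438, 128.24085998535156), 15.228635787963867) [[404.39566   24.062952]
 [438.0809   -99.674774]
 [534.0781   -73.541374]
 [500.3929    50.19635 ]]
t 9.40 pos [ 0.477  -0.0223  0.1994] x [ 0.001  0.    -1.   ] y [0.965 0.262 0.001] F [ 0.1  1.  -0.5] op 0.511
turn [-0.01  0.   -0.03] shift before [17.04 -0.82  0.04] after [17.04 -0.81  0.04]
```

Emit:
drive_tool(deltas=[[[0,0,0],[1.5,-0.4,0],4.5],[[0,0,0],[2.5,-0.4,0],4.5],[[0,0,0],[2.5,0,0],4.5],[[0,0,0],[2.5,0,0],4.5],[[0,0,0],[2.5,0,0],4.5],[[0,0,0],[2.5,0,0],4.5],[[0,0,0],[1.5,0,0],4.5],[[0,0,0],[1.0,0,0],4.5],[[0,0,0],[0.5,0,0],4.5],[[0,0,0],[0,0,0],3],[[0,0,0],[0,0,0],0.8],[[0,0,0],[0,0,0],0.8]], force=25)

```text
clock: 10.4
tool_pos: [0.4688, -0.0246, 0.0297]
eef_rot: [0.43, 0.561, -0.429, 0.562]
contact_force: [-0.9, 0.4, -0.7]
opening: 0.308
```

Emit:
drive_tool(deltas=[[[0,0,0],[0,0,0],0.8],[[0,0,0],[0,0,0],0.8],[[0,0,0],[0,0,0],0.8],[[0,0,0],[0,0,0],0.8],[[0,0,0],[0,0,0],0.8]])

```text
clock: 10.82
tool_pos: [0.4685, -0.0248, 0.03]
eef_rot: [0.43, 0.561, -0.429, 0.562]
contact_force: [-0.3, -0.5, 5.7]
opening: 0.158
```

Emit:
drive_tool(deltas=[[[0,0,0],[-0.7,0,0],0.8],[[0,0,0],[-1.8,0,0],0.8],[[0,0,0],[-2.5,0,0],0.8],[[0,0,0],[-2.5,0,0],0.8],[[0,0,0],[-2.5,0,0],0.8],[[0,0,0],[-2.5,0,0],0.8],[[0,0,0],[-2.5,0,0],0.8],[[0,0,0],[-2.5,0,0],0.8],[[6.1,0,0],[-2.5,0,0],0.8],[[6.1,0,0],[-1.5,0,0],0.8],[[6.1,0,0],[-0.5,0,0],0.8],[[6.2,0,0],[0,0,0],0.8]])

```text
clock: 11.82
tool_pos: [0.4683, -0.0249, 0.2508]
eef_rot: [0.541, 0.456, -0.54, 0.457]
contact_force: [0.4, 0.7, -0.9]
opening: 0.157
```

Emit:
drive_tool(deltas=[[[0,0,0],[0,0.8,-0.9],0.8],[[0,0,0],[0,1.7,-1.9],0.8],[[0,0,0],[0,1.7,-1.9],0.8],[[0,0,0],[0,1.7,-1.9],0.8],[[0,0,0],[0,1.7,-1.9],0.8],[[0,0,0],[0,1.7,-1.9],0.8],[[0,0,0],[0,1.7,-1.9],0.8],[[0,0,0],[0,1.7,-1.9],0.8],[[0,0,0],[0,1.7,-1.9],0.8],[[0,0,0],[0,1.7,-1.9],0.8],[[0,0,0],[0,1.7,-1.9],0.8],[[0,0,0],[0,0.4,-0.6],0.8]])

```text
clock: 12.82
tool_pos: [0.6824, 0.1522, 0.248]
eef_rot: [0.539, 0.46, -0.537, 0.458]
contact_force: [0.1, 0.4, -1.3]
opening: 0.154
```

Emit:
drive_tool(deltas=[[[0,0,0],[0,0,0],0.8],[[0,0,0],[0,0,0],0.8],[[0,0,0],[0,0,0],0.8]])

```text
clock: 13.07
tool_pos: [0.6798, 0.1468, 0.2489]
eef_rot: [-0.538, -0.458, 0.54, -0.458]
contact_force: [0.8, -0.0, -1.3]
opening: 0.159
```

```bash
python3 - <<'E'
from h import *
go([.681,.148,.25],[.987,-.16,0])
d=wrist("w5")
print(proj(d,[[.52,.219,.06]]))
E
```

```text
t 13.07 pos [0.6798 0.1468 0.2489] x [-0.002 -0.002 -1.   ] y [ 0.987 -0.162 -0.001] F [ 0.8 -0.  -1.3] op 0.159
turn [-0.1   0.12  0.07] shift before [-0.11  0.1  -0.14] after [-0.11  0.1  -0.14]
[[137.99302869 128.57174357]]
```

View pics/w5.png

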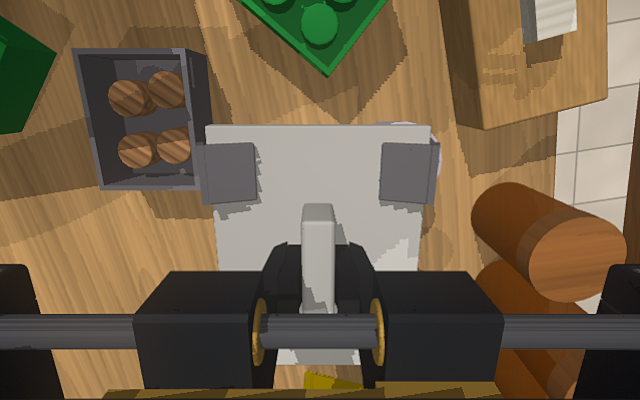

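Picture 7: the box rim is at upper left (outer corners about (73,49), (186,47), (102,189)), beside the held lid, which is level in the hand. I'll enlarge the box for its corners.

```bash
python3 - <<'E'
from h import *
d=load("pics/w5.npz")
cv2.imwrite("pics/crop5.png",cv2.resize(np.ascontiguousarray(d["color"][40:200,60:220,::-1]),(592,592),interpolation=cv2.INTER_CUBIC))
E
```

```text
(no output)
```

View pics/crop5.png

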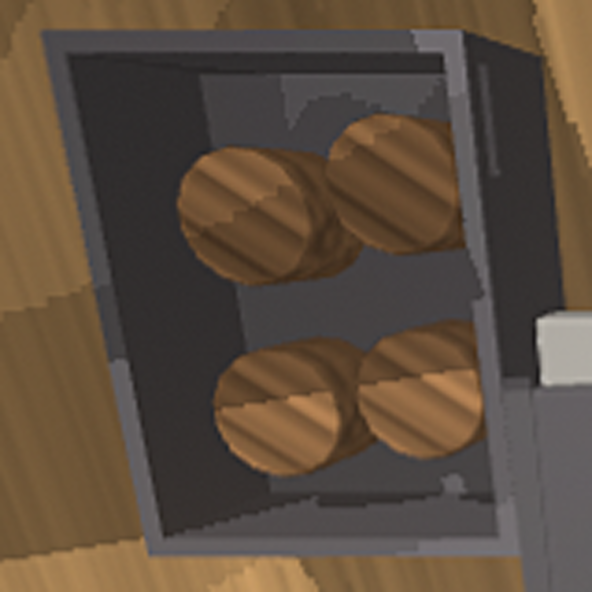

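```bash
python3 - <<'E'
from h import *
d=load("pics/w5.npz")
px=np.array([(43,30),(464,30),(520,554),(149,555)])/3.7+[59.5,39.5]
B=on_z(d,px,.06)[:,:2]*1000;print(B.round(1),[np.linalg.norm(B[i]-B[i-1]).round(1) for i in range(4)])
c=B.mean(0);e=(B[1]-B[0]+B[2]-B[3]);e/=np.linalg.norm(e);f=(B[3]-B[0]+B[2]-B[1]);f/=np.linalg.norm(f)
x=e+np.array([-f[1],f[0]]);x/=np.linalg.norm(x)
print("c",c,"x",e,"perp",[-f[1],f[0]],x)
# held lid: far edge corners (z lid top = TCP-.020+.004)
s=d["pos"][2]-.016
L=on_z(d,[(206,125),(432,125)],s)[:,:2]*1000;print("lid far edge",L,L.mean(0),L[1]-L[0])
M=R.from_quat(d["rot"]).as_matrix();print("expected",((d["pos"]-M[:,2]*.065)*1000).round(1))
go([c[0]/1000,c[1]/1000,.20],[x[0],x[1],0])
E
```

```text
[[484.7 295.3]
 [582.9 279.5]
 [561.8 152.2]
 [463.7 167.9]] [np.float64(129.1), np.float64(99.5), np.float64(129.1), np.float64(99.3)]
c [523.27392039 223.75402807] x [ 0.98739645 -0.1582664 ] perp [np.float64(0.9866567246159869), np.float64(-0.16281433527196743)] [ 0.98702921 -0.16054079]
lid far edge [[641.88652602 218.19644576]
 [739.0526046  202.346406  ]] [690.46956531 210.27142588] [ 97.16607858 -15.85003976]
expected [690.3 210.9 248.8]
t 13.12 pos [0.6799 0.1466 0.2492] x [-0.001 -0.002 -1.   ] y [ 0.987 -0.162 -0.001] F [ 0.6  0.1 -1.6] op 0.157
turn [-0.1   0.11  0.05] shift before [  4.92 -16.71  -5.08] after [  4.92 -16.7   -5.1 ]
```

Emit:
drive_tool(deltas=[[[0,0,0],[0.5,-1.0,-0.3],0.8],[[0,0,0],[1,-2.0,-0.6],0.8],[[0,0,0],[1,-2.0,-0.6],0.8],[[0,0,0],[1,-2.0,-0.6],0.8],[[0,0,0],[1,-2.0,-0.6],0.8],[[0,0,0],[0.5,-2.0,-0.6],0.8],[[0,0,0],[0,-2.0,-0.6],0.8],[[0,0,0],[0,-2.0,-0.6],0.8],[[0,0,0],[0,-1.2,-0.4],0.8],[[0,0,0],[0,-0.5,-0.2],0.8],[[0,0,0],[0,0,0],0.8],[[0,0,0],[0,0,0],0.8]])

```text
clock: 14.12
tool_pos: [0.5252, 0.2247, 0.1997]
eef_rot: [0.539, 0.457, -0.539, 0.458]
contact_force: [0.1, 0.2, -0.4]
opening: 0.156
```

```bash
python3 - <<'E'
from h import *
go([.5233,.2238,.10],[.987,-.1605,0])
E
```

```text
t 14.12 pos [0.5252 0.2247 0.1997] x [ 0.001 -0.001 -1.   ] y [ 0.987 -0.163  0.002] F [ 0.1  0.2 -0.4] op 0.156
turn [-0.13  0.02 -0.09] shift before [ 9.97 -0.19  0.12] after [ 9.97 -0.18  0.12]
```

Emit:
drive_tool(deltas=[[[0,0,0],[1,-0.2,0.1],0.8],[[0,0,0],[2.0,0,0],0.8],[[0,0,0],[2.0,0,0],0.8],[[0,0,0],[2.0,0,0],0.8],[[0,0,0],[1.5,0,0],0.8],[[0,0,0],[1.0,0,0],0.8],[[0,0,0],[0.4,0,0],0.8],[[0,0,0],[0,0,0],0.8],[[0,0,0],[0,0,0],0.8]])

```text
clock: 14.87
tool_pos: [0.5229, 0.2248, 0.1008]
eef_rot: [0.539, 0.457, -0.539, 0.458]
contact_force: [-0.8, -0.1, -1.6]
opening: 0.156
```

```bash
python3 - <<'E'
from h import *
go([.5233,.2238,.084],[.987,-.1605,0])
E
```

```text
t 14.87 pos [0.5229 0.2248 0.1008] x [ 0.001  0.    -1.   ] y [ 0.987 -0.162  0.001] F [-0.8 -0.1 -1.6] op 0.156
turn [-0.12 -0.03 -0.06] shift before [1.68 0.06 0.09] after [1.68 0.06 0.09]
```

Emit:
drive_tool(deltas=[[[0,0,0],[0.3,0.03,0.05],0.8],[[0,0,0],[0.3,0,0],0.8],[[0,0,0],[0.3,0,0],0.8],[[0,0,0],[0.2,0,0],0.8],[[0,0,0],[0.2,0,0],0.8],[[0,0,0],[0.1,0,0],0.8],[[0,0,0],[0,0,0],0.8],[[0,0,0],[0,0,0],0.8]])

```text
clock: 15.53
tool_pos: [0.5223, 0.2243, 0.0863]
eef_rot: [-0.539, -0.458, 0.539, -0.458]
contact_force: [0.1, -0.2, -1.3]
opening: 0.157
```

Emit:
drive_tool(deltas=[[[0,0,0],[0.1,0,0],0.8],[[0,0,0],[0.1,0,0],0.8],[[0,0,0],[0.1,0,0],0.8],[[0,0,0],[0,0,0],0.8],[[0,0,0],[0,0,0],0.8]])

```text
clock: 15.95
tool_pos: [0.5224, 0.2244, 0.084]
eef_rot: [0.539, 0.458, -0.539, 0.458]
contact_force: [-0.8, -0.0, 4.7]
opening: 0.154
```

Emit:
drive_tool(deltas=[[[0,0,0],[0,0,0],2],[[0,0,0],[0,0,0],4],[[0,0,0],[0,0,0],4],[[0,0,0],[0,0,0],4],[[0,0,0],[-1,0,0],4],[[0,0,0],[-2,0,0],4],[[0,0,0],[-2.5,0,0],4],[[0,0,0],[-2.5,0,0],3],[[0,0,0],[-2,0,0.5],2],[[0,0,0],[-1,0,1],1],[[0,0,0],[0,0,0.5],0],[[0,0,0],[0,0,0],0]])

```text
clock: 16.95
tool_pos: [0.5189, 0.202, 0.1932]
eef_rot: [-0.539, -0.457, 0.54, -0.458]
contact_force: [-0.0, -0.7, 0.0]
opening: 0.095
```

Emit:
drive_tool(deltas=[[[0,0,0],[0,0,0],0],[[0,0,0],[0,0,0],0],[[0,0,0],[0,0,0],0]], force=15)

```text
clock: 17.2
tool_pos: [0.5185, 0.2047, 0.1923]
eef_rot: [-0.538, -0.458, 0.539, -0.458]
contact_force: [-0.1, -0.8, 0.6]
opening: 0.005
```

```bash
python3 - <<'E'
from h import *
from plant import r
d=wrist("w6");print(tool(r.get_state()))
print(proj(d,[[.523,.224,.068]]))
E
```

```text
t 17.25 pos [0.5186 0.2049 0.1924] x [-0.002 -0.    -1.   ] y [ 0.987 -0.161 -0.002] F [ 0.6  1.1 -0.5] op 0.004
[[320.08206218 170.85369496]]
```

View pics/w6.png

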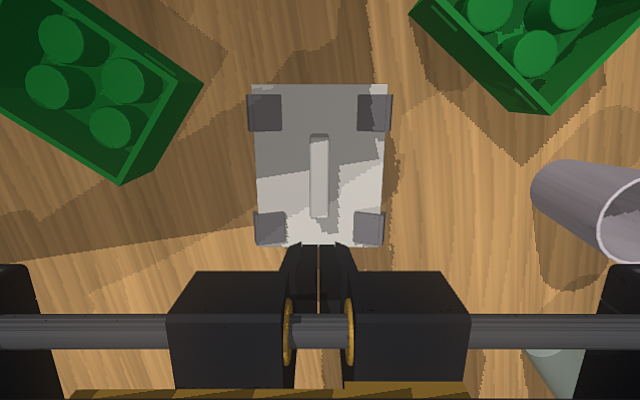

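Picture 9: the lid sits square on the box, panel corners about (252,84), (387,84), (383,246) and (257,246), with all four tabs up. I'll measure its height and pose, then work out the tab spots.

```bash
python3 - <<'E'
from h import *
d=load("pics/w6.npz")
P=on_z(d,[(251,84.5),(387.5,84.5)],.068)[:,:2]*1000
print("far edge",P.round(1),np.linalg.norm(P[1]-P[0]))
xh=(P[1]-P[0])/np.linalg.norm(P[1]-P[0]);yh=np.array([-xh[1],xh[0]])
c=P.mean(0)-65*yh
R_=on_z(d,[(319.5,134.5)],.094)[0,:2]*1000;c2=R_-30*yh
print("x",xh,"c from edge",c,"from ridge far end",c2)
c=np.array([523.,224.2]);xh=np.array([.987,-.161]);yh=np.array([.161,.987])
for n,a,b in(("-x+y",-46,45),("+x+y",46,45),("+x-y",46,-45),("-x-y",-46,-45)):
    p=(c+a*xh+b*yh)/1000;print(n,p.round(4))
    if n=="-x-y": go([p[0],p[1],.095],[.987,-.161,0])
E
```

```text
far edge [[483.7 295.1]
 [581.3 279.2]] 98.86411369850525
x [ 0.98699679 -0.16073995] c from edge [522.08143716 222.99029387] from ridge far end [522.60160845 225.15197019]
-x+y [0.4848 0.276 ]
+x+y [0.5756 0.2612]
+x-y [0.5612 0.1724]
-x-y [0.4704 0.1872]
t 17.25 pos [0.5186 0.2049 0.1924] x [-0.002 -0.    -1.   ] y [ 0.987 -0.161 -0.002] F [ 0.6  1.1 -0.5] op 0.004
turn [-0.01  0.03  0.09] shift before [ 9.75 -4.46  2.51] after [ 9.74 -4.47  2.52]
```

Emit:
drive_tool(deltas=[[[0,0,0],[0.5,-1.5,0.8],0],[[0,0,0],[1.5,-1.5,0.9],0],[[0,0,0],[2,-1.45,0.8],0],[[0,0,0],[2,0,0],0],[[0,0,0],[2,0,0],0],[[0,0,0],[1,0,0],0],[[0,0,0],[0.3,0,0],0],[[0,0,0],[0,0,0],0],[[0,0,0],[0,0,0],0]])

```text
clock: 18.0
tool_pos: [0.4712, 0.1875, 0.1005]
eef_rot: [0.539, 0.458, -0.539, 0.458]
contact_force: [-0.4, -0.4, 0.0]
opening: 0.004
```

Emit:
drive_tool(deltas=[[[0,0,0],[0.3,0,0],0],[[0,0,0],[0.3,0,0],0],[[0,0,0],[0.3,0,0],0],[[0,0,0],[0.3,0,0],0],[[0,0,0],[0.2,0,0],0],[[0,0,0],[0,0,0],0],[[0,0,0],[0,0,0],0]])

```text
clock: 18.58
tool_pos: [0.4708, 0.1872, 0.0863]
eef_rot: [-0.539, -0.458, 0.539, -0.458]
contact_force: [-0.4, -0.0, 0.8]
opening: 0.006
```

Emit:
drive_tool(deltas=[[[0,0,0],[0.1,0,0],0],[[0,0,0],[0.1,0,0],0],[[0,0,0],[0.1,0,0],0],[[0,0,0],[0,0,0],0],[[0,0,0],[0,0,0],0]])

```text
clock: 19.0
tool_pos: [0.4706, 0.1872, 0.0838]
eef_rot: [-0.539, -0.458, 0.539, -0.458]
contact_force: [-3.6, -0.0, 7.4]
opening: 0.008
```

Emit:
drive_tool(deltas=[[[0,0,0],[0.1,0,0],0],[[0,0,0],[0.1,0,0],0],[[0,0,0],[0,0,0],0],[[0,0,0],[0,0,0],0]])

```text
clock: 19.33
tool_pos: [0.4706, 0.1873, 0.0836]
eef_rot: [0.539, 0.458, -0.539, 0.458]
contact_force: [-6.6, -0.9, 27.5]
opening: 0.008
```

Emit:
drive_tool(deltas=[[[0,0,0],[-1,0,0],0],[[0,0,0],[-1,0,0],0],[[0,0,0],[-1,0,-1],0],[[0,0,0],[0,0,-2],0],[[0,0,0],[0,0,-2],0],[[0,0,0],[0,0,-2],0],[[0,0,0],[0.4,0,-1.5],0],[[0,0,0],[0.6,0,-0.5],0],[[0,0,0],[0.6,0,0],0],[[0,0,0],[0,0,0],0],[[0,0,0],[0,0,0],0]])

```text
clock: 20.25
tool_pos: [0.4853, 0.2738, 0.0945]
eef_rot: [-0.538, -0.457, 0.54, -0.458]
contact_force: [0.9, 0.2, -0.4]
opening: 0.003
```

```bash
python3 - <<'E'
from h import *
go([.4848,.276,.0815],[.987,-.161,0])
E
```

```text
t 20.25 pos [0.4853 0.2738 0.0945] x [-0.001 -0.003 -1.   ] y [ 0.987 -0.163 -0.001] F [ 0.9  0.2 -0.4] op 0.003
turn [-0.13  0.18  0.06] shift before [ 1.3  -0.08 -0.22] after [ 1.3  -0.08 -0.21]
```

Emit:
drive_tool(deltas=[[[0,0,0],[0.3,0,-0.2],0],[[0,0,0],[0.2,0,0],0],[[0,0,0],[0.2,0,0],0],[[0,0,0],[0.2,0,0],0],[[0,0,0],[0.2,0,0],0],[[0,0,0],[0.1,0,0],0],[[0,0,0],[0.1,0,0],0],[[0,0,0],[0,0,0],0],[[0,0,0],[0,0,0],0]])

```text
clock: 21.0
tool_pos: [0.4847, 0.2776, 0.0838]
eef_rot: [-0.538, -0.458, 0.539, -0.458]
contact_force: [-5.7, -0.9, 15.3]
opening: 0.006
```

Emit:
drive_tool(deltas=[[[0,0,0],[0.1,0,0],0],[[0,0,0],[0.05,0,0],0],[[0,0,0],[0,0,0],0],[[0,0,0],[0,0,0],0]])

```text
clock: 21.33
tool_pos: [0.4847, 0.2776, 0.0836]
eef_rot: [-0.539, -0.458, 0.539, -0.458]
contact_force: [-7.1, -3.3, 26.9]
opening: 0.002
```

Emit:
drive_tool(deltas=[[[0,0,0],[-1,0,0],0],[[0,0,0],[-1.5,0,0],0],[[0,0,0],[-1.5,0,0],0],[[0,0,0],[-0.5,1.2,0],0],[[0,0,0],[0,2,0],0],[[0,0,0],[0,2,0],0],[[0,0,0],[0,2,0],0],[[0,0,0],[0,1.5,0],0],[[0,0,0],[0,0.5,0],0],[[0,0,0],[1.5,0,0],0],[[0,0,0],[1.5,0,0],0],[[0,0,0],[0,0,0],0]])

```text
clock: 22.33
tool_pos: [0.5745, 0.2619, 0.0932]
eef_rot: [-0.537, -0.458, 0.541, -0.458]
contact_force: [-0.6, -0.4, -0.4]
opening: 0.003
```

```bash
python3 - <<'E'
from h import *
go([.5756,.2612,.0815],[.987,-.161,0])
E
```

```text
t 22.33 pos [0.5745 0.2619 0.0932] x [-0.005 -0.003 -1.   ] y [ 0.987 -0.161 -0.004] F [-0.6 -0.4 -0.4] op 0.003
turn [-0.02  0.2   0.25] shift before [1.17 0.13 0.04] after [1.17 0.12 0.05]
```

Emit:
drive_tool(deltas=[[[0,0,0],[0.2,0.1,0],0],[[0,0,0],[0.2,0,0],0],[[0,0,0],[0.2,0,0],0],[[0,0,0],[0.2,0,0],0],[[0,0,0],[0.2,0,0],0],[[0,0,0],[0.1,0,0],0],[[0,0,0],[0,0,0],0],[[0,0,0],[0,0,0],0]])

```text
clock: 23.0
tool_pos: [0.5793, 0.263, 0.0859]
eef_rot: [0.54, 0.457, -0.538, 0.458]
contact_force: [2.8, -1.9, 4.1]
opening: 0.004
```

Emit:
drive_tool(deltas=[[[0,0,0],[0.1,-0.2,0],0],[[0,0,0],[0.1,0,0],0],[[0,0,0],[0.1,0,0],0],[[0,0,0],[0,0,0],0],[[0,0,0],[0,0,0],0]])

```text
clock: 23.42
tool_pos: [0.5777, 0.2638, 0.0838]
eef_rot: [0.541, 0.457, -0.538, 0.458]
contact_force: [2.4, -1.7, 11.3]
opening: 0.008
```

Emit:
drive_tool(deltas=[[[0,0,0],[0.1,0,0],0],[[0,0,0],[0.1,0,0],0],[[0,0,0],[0,0,0],0],[[0,0,0],[0,0,0],0]])

```text
clock: 23.75
tool_pos: [0.5777, 0.2638, 0.0835]
eef_rot: [0.541, 0.457, -0.537, 0.458]
contact_force: [-1.0, -3.1, 23.7]
opening: 0.003
```

Emit:
drive_tool(deltas=[[[0,0,0],[-1,0,0],0],[[0,0,0],[-1,0,0],0],[[0,0,0],[-1,-0.3,1],0],[[0,0,0],[0,0,2],0],[[0,0,0],[0,0,2],0],[[0,0,0],[0,0,2],0],[[0,0,0],[0.5,0,1.5],0],[[0,0,0],[0.7,0,0.5],0],[[0,0,0],[0.4,0,0],0],[[0,0,0],[0,0,0],0],[[0,0,0],[0,0,0],0]])

```text
clock: 24.67
tool_pos: [0.558, 0.1766, 0.0934]
eef_rot: [0.539, 0.459, -0.538, 0.458]
contact_force: [-0.2, 0.5, -0.9]
opening: 0.0
```

```bash
python3 - <<'E'
from h import *
go([.5612,.1724,.0815],[.987,-.161,0])
E
```

```text
t 24.67 pos [0.558  0.1766 0.0934] x [-0.001  0.001 -1.   ] y [ 0.987 -0.16  -0.001] F [-0.2  0.5 -0.9] op 0.000
turn [ 0.05 -0.07  0.05] shift before [1.19 0.39 0.36] after [1.19 0.39 0.36]
```

Emit:
drive_tool(deltas=[[[0,0,0],[0,0.35,0.3],0],[[0,0,0],[0.2,0,0],0],[[0,0,0],[0.2,0,0],0],[[0,0,0],[0.2,0,0],0],[[0,0,0],[0.2,0,0],0],[[0,0,0],[0.2,0,0],0],[[0,0,0],[0.1,0,0],0],[[0,0,0],[0.1,0,0],0],[[0,0,0],[0,0,0],0],[[0,0,0],[0,0,0],0]])

```text
clock: 25.5
tool_pos: [0.5639, 0.1714, 0.0838]
eef_rot: [0.541, 0.456, -0.537, 0.459]
contact_force: [1.7, -2.6, 11.6]
opening: 0.006
```

Press the last one home, lift, and look at the tabs from the same viewpoint as before.

Emit:
drive_tool(deltas=[[[0,0,0],[0.1,0,0],0],[[0,0,0],[0.1,0,0],0],[[0,0,0],[0,0,0],0],[[0,0,0],[0,0,0],0]])

```text
clock: 25.83
tool_pos: [0.564, 0.1715, 0.0835]
eef_rot: [0.541, 0.456, -0.537, 0.459]
contact_force: [-0.9, -3.1, 23.8]
opening: 0.004
```

Emit:
drive_tool(deltas=[[[0,0,0],[-1,0,0],0],[[0,0,0],[-2,0,0],0],[[0,0,0],[-2,0,0],0],[[0,0,0],[-2,-1.5,-1],0],[[0,0,0],[-2,-2,-1],0],[[0,0,0],[-1.5,-1,-0.5],0],[[0,0,0],[0,0,0],0],[[0,0,0],[0,0,0],0],[[0,0,0],[0,0,0],0]])

```text
clock: 26.58
tool_pos: [0.5212, 0.2022, 0.184]
eef_rot: [-0.539, -0.457, 0.54, -0.458]
contact_force: [1.0, -0.7, -1.0]
opening: 0.004
```

```bash
python3 - <<'E'
from h import *
from plant import r
d=wrist("w7");print(tool(r.get_state()))
c=np.array([522.5,224.]);xh=np.array([.987,-.161]);yh=np.array([.161,.987])
w6=load("pics/w6.npz");out=[]
for n,a,b in(("-x+y",-49,45),("+x+y",49,45),("+x-y",49,-45),("-x-y",-49,-45)):
    p=(c+a*xh+b*yh)/1000
    print(n,"flat px",proj(d,[[*p,.0725]])[0].round(1),"up px",proj(d,[[*(c+a*.98*xh+b*yh)/1000,.0795]])[0].round(1))
for dd in(w6,d):
    u,v=proj(dd,[[*c/1000,.068]])[0].astype(int);k=dd["color"][v-100:v+100,u-100:u+100,::-1]
    out.append(cv2.resize(np.ascontiguousarray(k),(400,400),interpolation=cv2.INTER_CUBIC))
    print(u,v)
cv2.imwrite("pics/crop7.png",np.hstack(out))
E
```

```text
t 26.63 pos [0.5212 0.2019 0.1837] x [-0.001 -0.002 -1.   ] y [ 0.987 -0.163 -0.001] F [-0.1 -0.4 -0.5] op 0.004
-x+y flat px [245.1 109.3] up px [244.4 109.8]
+x+y flat px [384.5 109.2] up px [385.  109.6]
+x-y flat px [377.8 228. ] up px [378.1 231.5]
-x-y flat px [252.7 228.2] up px [252.2 231.7]
319 170
315 170
```

View pics/crop7.png

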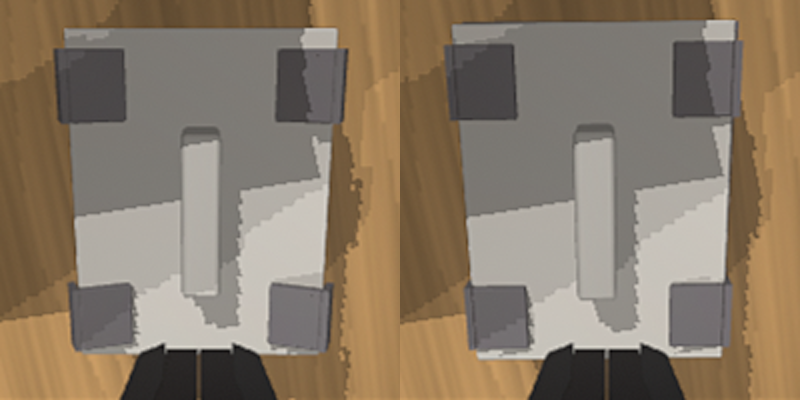

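Picture 10 (before on the left, after on the right): the lower tabs, skewed before, are now square. Their outer edges are at rows 228.5 and 227, against 228 predicted flat and 231.5 predicted up. All four presses stopped rigidly at TCP z 0.0835–0.0836 with 24–27 N, where flat predicts 0.0835. One last look at the scene before handing in.

```bash
python3 - <<'E'
from h import *
from plant import r
d=r.snapshot("scene");k=d["color"][70:250,240:480,::-1]
cv2.imwrite("pics/s2.png",cv2.resize(np.ascontiguousarray(k),(800,600),interpolation=cv2.INTER_CUBIC))
E
```

```text
(no output)
```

View pics/s2.png

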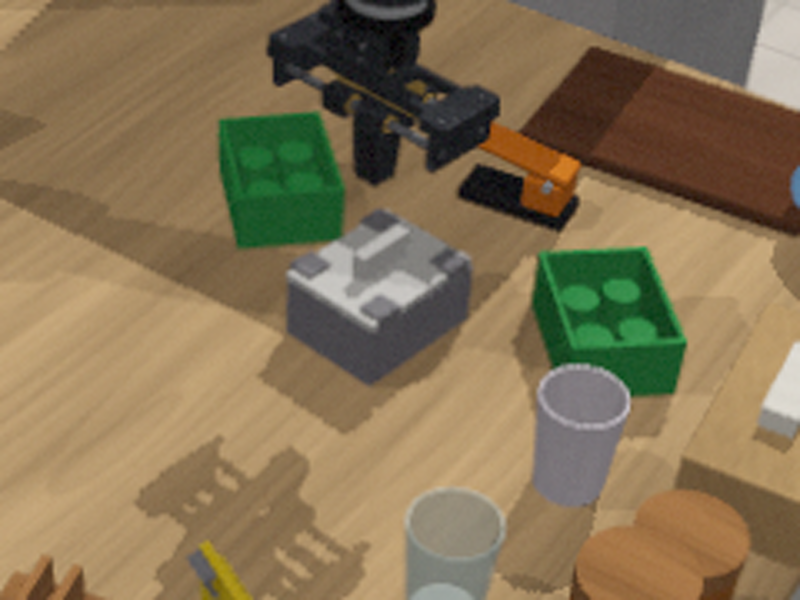

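The lid sits square on the box, all four tabs look flat, the bystanders haven't moved and the gripper is clear. Handing in.

```bash
python3 -c "
from plant import r
print(r.finish_job())"
```

```text
the job is handed in; nothing more can be done
None
```

The food box is closed and the job is handed in at about 26.7 s of the 72 s allowed; `finish_job` gives no verdict. I took the white lid from its stand by the upper edge and laid it flat, top up. I then regripped it by the ridge, set it home on the grey box and pressed the four tabs down one by one.

**Last checks:**
- **Lid on box:** before pressing, the lid centre measured about (0.522, 0.224) m against the box centre at (0.523, 0.224) m, with yaw agreeing to well under a degree.
- **Tabs:** every press ended rigidly at tool height 0.0835–0.0836 m with 24–27 N; a flat tab predicts 0.0835 m. The two tabs nearer the camera also look flat in the wrist image.
- **Clear of everything:** the gripper stood free above the box at hand-in. In the last scene view the box looked in place, and so did the bystanders it covers (punch, tumbler and tin). The tray and markers were outside that crop, so I did not check them at the end.

**Weaker or disagreeing:**
- The first box estimate from the top camera was about 6 mm off the close wrist measurement; I used the wrist one, whose box sides came out within 1 mm of the given sizes.
- For the two far tabs the wrist image cannot tell flat from up, so they rest on the press height and force, and on how they look in the last scene view.

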